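# Snap the controller board onto its standoffs

## Task

Refit the instrument's circuit board: hold it by the heat sink, set it over the four snap standoffs in the tray the way its hole pattern fits, then press it home, keeping it nearly level, until all four have clicked through and the board sits fully down on every standoff; then let go and back away. Press gently: no more than 25 N down on any one standoff and no more than 50 N of contact forces, the barbs' pinch included, on the whole board, and everything else on the bench stays where it is.

Things in the scene. Friction and masses are not known exactly. Their poses are not given: they have to be found in the camera images.
- board: loose circuit board, 115 x 170 x 4 mm, 0.25 kg, four 12 mm holes, a finned heat sink at its middle. Origin: centre of its underside; z up, y along the 170 mm side towards its wide end (holes 84 mm apart there, 56 mm at the narrow end). Two connectors 11 mm high stand at the middles of its long edges (x = +50 and -51 mm). Starts component side up on a fixed 3 mm rubber mat, 190 x 220 mm
- heat_sink (a point): centre of the board's aluminium heat sink, 21 mm above the board's underside; the sink is 30 mm wide (board x), 50 mm long (board y) and 34 mm high from the board's top, and is the part to hold the board by; axes as the board's
- tray: fixed open aluminium tray, 150 x 210 mm, rim 12 mm high, holding a steel deck with four white nylon snap standoffs in the pattern of the holes. Origin: centre of the tray's underside on the worktop; y towards its wide end (standoffs 1, 2). The board fits when its axes point as the tray's. Jack screws have set the deck, with all standoffs, up to 4 mm higher or lower than its middle setting: not measured, but it stays put
- hole_1 (a point): centre of hole 1 (12 mm) on the board's underside, at board x = +42, y = +68 mm; the bare round pad (18 mm) for pressing it home is at board x = +42, y = +46 mm, on the board's top 4 mm above the underside
- hole_2 (a point): centre of hole 2 (12 mm) on the board's underside, at board x = -42, y = +68 mm; the bare round pad (18 mm) for pressing it home is at board x = -42, y = +46 mm, on the board's top 4 mm above the underside
- hole_3 (a point): centre of hole 3 (12 mm) on the board's underside, at board x = +28, y = -68 mm; the bare round pad (18 mm) for pressing it home is at board x = +28, y = -46 mm, on the board's top 4 mm above the underside
- hole_4 (a point): centre of hole 4 (12 mm) on the board's underside, at board x = -28, y = -68 mm; the bare round pad (18 mm) for pressing it home is at board x = -28, y = -46 mm, on the board's top 4 mm above the underside
- post_1 (a point): standoff 1, takes hole 1: centre of its flat 16 mm shoulder at the deck's middle setting, 26 mm above the worktop (true: 22 to 30 mm); the board's underside rests on it. A 10 mm round nose, 18 mm tall, tapers over its upper 8 mm to 3.6 mm. Two spring barbs stick out of the nose along tray x, 16 mm over both, tapered upwards, their flat undersides 4.8 mm above the shoulder
- post_2 (a point): standoff 2, takes hole 2: centre of its flat 16 mm shoulder at the deck's middle setting, 26 mm above the worktop (true: 22 to 30 mm); the board's underside rests on it. Same form as standoff 1. A board laid on unpressed hangs on the barbs with its underside about 11 mm above the true shoulders
- post_3 (a point): standoff 3, takes hole 3: centre of its flat 16 mm shoulder at the deck's middle setting, 26 mm above the worktop (true: 22 to 30 mm); the board's underside rests on it. Same form as standoff 1. Pushing the board past one standoff's barbs takes roughly 10 N there (four at once over 30 N); past them the force drops, the barbs spring out over the board's top, and the board meets the rigid shoulder
- post_4 (a point): standoff 4, takes hole 4: centre of its flat 16 mm shoulder at the deck's middle setting, 26 mm above the worktop (true: 22 to 30 mm); the board's underside rests on it. Same form as standoff 1. Its shoulder, like the others, may take up to 25 N; a push of up to 20 N on one pad at a time keeps all loads within bounds
- barb_1a (a joint): spring barb of standoff 1 on its tray +x side: 0 = sprung out, up to 0.004 m = pushed in; about 0.002 m while the board's hole squeezes past
- barb_1b (a joint): spring barb of standoff 1 on its tray -x side: 0 = sprung out, up to 0.004 m = pushed in; about 0.002 m while the board's hole squeezes past
- barb_2a (a joint): spring barb of standoff 2 on its tray +x side: 0 = sprung out, up to 0.004 m = pushed in; about 0.002 m while the board's hole squeezes past
- barb_2b (a joint): spring barb of standoff 2 on its tray -x side: 0 = sprung out, up to 0.004 m = pushed in; about 0.002 m while the board's hole squeezes past
- barb_3a (a joint): spring barb of standoff 3 on its tray +x side: 0 = sprung out, up to 0.004 m = pushed in; about 0.002 m while the board's hole squeezes past
- barb_3b (a joint): spring barb of standoff 3 on its tray -x side: 0 = sprung out, up to 0.004 m = pushed in; about 0.002 m while the board's hole squeezes past
- barb_4a (a joint): spring barb of standoff 4 on its tray +x side: 0 = sprung out, up to 0.004 m = pushed in; about 0.002 m while the board's hole squeezes past
- barb_4b (a joint): spring barb of standoff 4 on its tray -x side: 0 = sprung out, up to 0.004 m = pushed in; about 0.002 m while the board's hole squeezes past
- pen_white: bystander: white and blue pen, 145 mm, lying on the mat beside the board; origin at the centre of its underside
- pen_red: bystander: red pen, 145 mm, lying between mat and tray; origin at the centre of its underside
- bottle: bystander: reagent bottle, 42 mm across, 88 mm high, behind; origin at the centre of its underside
- vial: bystander: test strip vial, 37 mm across, 66 mm high, behind the tray; origin at the centre of its underside
- stapler: bystander: stapler, 30 x 121 x 46 mm, behind; origin at the centre of its underside

How it is judged:
By the outcome, as a careful person would: the job done as asked, in the order asked, and still so for the second after the job is handed in, with the robot touching nothing.
It also fails if it takes over 72 s, if anything falls off the work surface, if the arm or the gripper's body presses on something with over 40 N, if the wrist force passes 120 N, or if a joint passes its speed limit or range.

## Robot

A 6-joint arm with a two-finger parallel gripper is mounted at the origin on a cart in front of the work surface, level with it; the furniture and walls round the work are solid. World frame = base frame: x ahead of the robot, y to its left, z up, the work surface at z = 0. Lengths are in m, angles in rad, forces in N, time in s.
With the tool pointing down it reaches from about 0.3 to 0.775 m from the base axis. Payload 14.6 kg.
Tool frame: the origin (TCP) lies midway between the tips of the shut fingers; the grasp point (between the pads) lies 19 mm behind it; z points along the fingers, y is the line along which they close (so a half turn about z gives the same grasp; the last joint's range is limited). The gripper opens to 94 mm and grips with 3 to 60 N. Pads are 16 mm wide; open, the fingers measure 119 mm over their backs; the gripper's body (75 mm by 177 mm) begins 78 mm behind the grasp point.
Start: joints at [-1.347, 0.3, 1.521, -0, 1.321, -0.067], TCP at [0.158, -0.527, 0.205] pointing down, gripper open.
Joint ranges: [-3.03, 3.03], [-0.79, 2.21], [0.23, 2.52], [-1.04, 4.18], [0, 3.07], [-2.55, 2.55]. Speed limits (rad/s): [2.22, 2.22, 2.57, 3.14, 3.14, 3.14].

## Interface

Orientations are given as a unit quaternion [x, y, z, w].
In Python, from rig import robot gives the robot as it stands. The module is installed in compiled form; this text tells all that it offers.
- The arm moves only by the shell command python3 -m pendant 'ROWS' [FORCE]. ROWS is JSON, a list of rows, each a list of 5 numbers: the closure in counts, from 0 (fully open) to 255 (shut), then the shift along the tool's x, y, z in mm, then the turn about the tool's z in degrees. In form: [[jaw, dx, dy, dz, yaw], ...]. A call has 1 to 12 rows; each row shifts and turns the commanded pose from where the row before left it, along the tool's axes as they then stand; what a row does not reach is not made up. A row lasts 1/10 s, in which the tool goes at most 50 mm and 8.59 degrees, less where a joint would pass 70% of its speed; a pose out of reach is approached as far as the arm can. A call with a gripper value outside its range is refused whole. The fingers move at their own pace and stop on an object; FORCE is the grip in N (left out, the last holds). Time passes only in rows, so rows that do not move let the fingers close. It gives the time, the measured TCP pose, the force, the opening and the grip force at its end, in the units of the state.
- robot.get_obs(): the state, without advancing time (a new reading comes with each control period).
- robot.snapshot(name): name is "side" or "top"; returns the picture (400x640x3 uint8, red, green, blue); there is no depth.
- robot.camera_info(name): a dict with "vertical_fov" (degrees; the focal length in pixels is half the picture's height over the tangent of half this angle, whatever the lens; pixels are square), "cx", "cy" (the principal point, pixels), "rvec" (rotation vector, rad) and "tvec" (3), from world to camera coordinates, as OpenCV has them. Camera axes: x right, y down, z forward; pixel columns grow to the right and rows downward; lengths in m; the calibration is good to about 2 mm. A picture is of the moment at which its call begins. camera_info takes no time and is no camera call.
- robot.hand_in(): hands the job in; it is judged then, once.
The state is a dict: "time_s": time; "q": joint angles; "joint_vel": joint speeds; "tau": joint torques, N m; "tool_pos": TCP position; "ee_rot": TCP orientation; "force": force on the tool from outside, world axes, zero at the start; "ft_torque": the same for the moment, N m; "grip_width": opening from 0.0 (shut) to 1.0 (fully open); "grasp_force": force on a finger pad.
Only numpy, scipy, OpenCV 4.12 (cv2) and the standard library are available. Lean on these libraries where they do the work, as an engineer would, in place of code of your own. Each camera call takes 0.05 s, during which the arm holds its last target. There are 200 camera calls.

## Working session

There is one attempt and no reset: what is moved stays moved. The work goes in short steps, Python scripts to look and compute and a shell command to move; the robot and the scene stay as the last step left them, time stands still between calls to the robot, and variables do not carry over. Pictures are saved under pics/ and viewed, at most 10 in all, crops included, and the job is handed in when it is done.

```bash
mkdir -p pics; python3 - <<'E'
from rig import robot
import cv2
for n in ("side","top"):
    im=robot.snapshot(n); cv2.imwrite(f"pics/{n}0.png",im[:,:,::-1]); print(n,robot.camera_info(n))
print(robot.get_obs())
E
```

```text
side {'vertical_fov': 49.25873364843486, 'cx': 321.80433513004755, 'cy': 206.3340454311805, 'rvec': array([ 0.47206524, -2.54041797,  1.41902733]), 'tvec': array([0.57546274, 0.03246859, 0.93468159])}
top {'vertical_fov': 45.938485180714885, 'cx': 321.8421752337411, 'cy': 207.12613977938162, 'rvec': array([ 2.144658  , -2.16532167,  0.15455664]), 'tvec': array([0.22288535, 0.54872209, 1.19824366])}
{'time_s': 0.1, 'q': array([-1.34659549e+00,  3.00409933e-01,  1.52149884e+00,  1.12908367e-05,
        1.32072648e+00, -6.65963537e-02]), 'joint_vel': array([ 0.00098889, -0.00110992, -0.00175939, -0.00031904,  0.0001683 ,
        0.00115979]), 'tau': array([ 1.25175768e-03, -5.32645404e+01, -3.53283691e+01,  7.09282723e-02,
        2.35116330e-02, -5.90768650e-05]), 'tool_pos': array([ 0.15764351, -0.52667882,  0.20495468]), 'ee_rot': array([ 9.89448302e-01,  1.44885426e-01, -3.55847937e-05, -5.20110314e-04]), 'force': array([0.27391698, 0.42664328, 0.08115278]), 'ft_torque': array([0.00849127, 0.01925288, 0.0319185 ]), 'grasp_force': 0.0, 'grip_width': 1.0006581388819995}
```

View pics/top0.png

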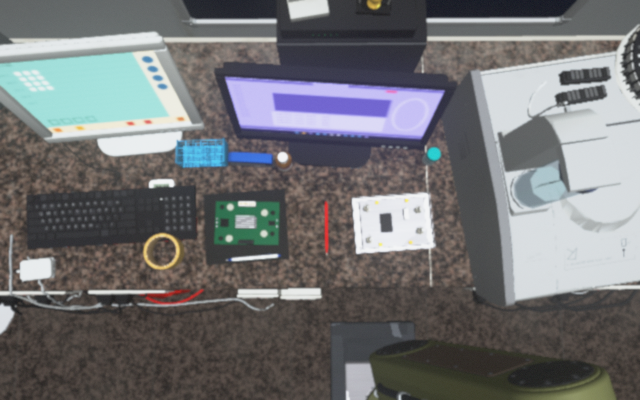

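View pics/side0.png

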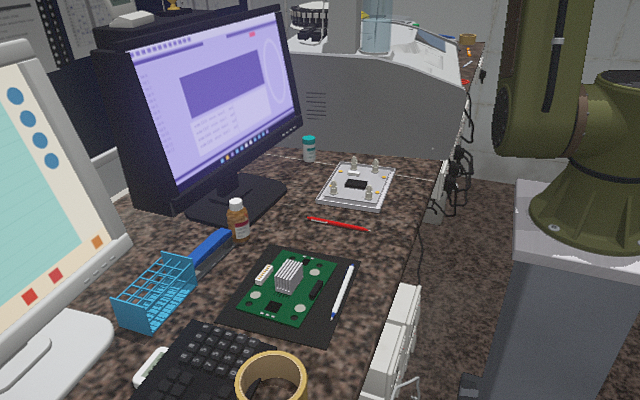

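Top view: the board is near pixel (246,222) and the tray near (393,223). In the side view they are near (285,290) and (357,185). I'll zoom in next.

```bash
cat > h.py <<'E'
import numpy as np, cv2
from rig import robot
def cam(n):
    i=robot.camera_info(n); f=200/np.tan(np.radians(i['vertical_fov'])/2)
    K=np.array([[f,0,i['cx']],[0,f,i['cy']],[0,0,1.]]); R=cv2.Rodrigues(i['rvec'])[0]
    return K,R,np.array(i['tvec'])
C={n:cam(n) for n in("side","top")}
def proj(n,P):
    K,R,t=C[n]; p=(K@(R@np.atleast_2d(P).T+t[:,None])).T; return p[:,:2]/p[:,2:]
def onz(n,uv,z):
    K,R,t=C[n]; d=R.T@np.linalg.inv(K)@np.array([*uv,1.]); c=-R.T@t; return c+d*(z-c[2])/d[2]
def tri(uvt,uvs):
    P=[K@np.c_[R,t] for K,R,t in (C['top'],C['side'])]
    X=cv2.triangulatePoints(P[0],P[1],np.array(uvt,float).reshape(2,1),np.array(uvs,float).reshape(2,1)); return (X[:3]/X[3]).ravel()
E
python3 - <<'E'
import cv2,numpy as np
from h import *
t=cv2.imread('pics/top0.png'); s=cv2.imread('pics/side0.png')
r=lambda im,x,y,w,h,k: cv2.resize(im[y:y+h,x:x+w],None,fx=k,fy=k,interpolation=cv2.INTER_CUBIC)
a=np.hstack([r(t,200,185,100,80,4),r(t,345,185,100,80,4)]); 
b=np.hstack([r(s,220,235,150,112,2.6667)[:298,:400],r(s,310,145,100,75,4)[:298]])
cv2.imwrite('pics/crop0.png',np.vstack([a,b])[:600])
print(onz('top',(246,222),.01),onz('top',(393,223),.02),tri((246,222),(289,275)), a.shape,b.shape)
E
```

```text
[0.51635466 0.41939546 0.01      ] [0.50902525 0.02988529 0.02      ] [0.51464743 0.41658114 0.02919249] (320, 800, 3) (298, 800, 3)
```

View pics/crop0.png

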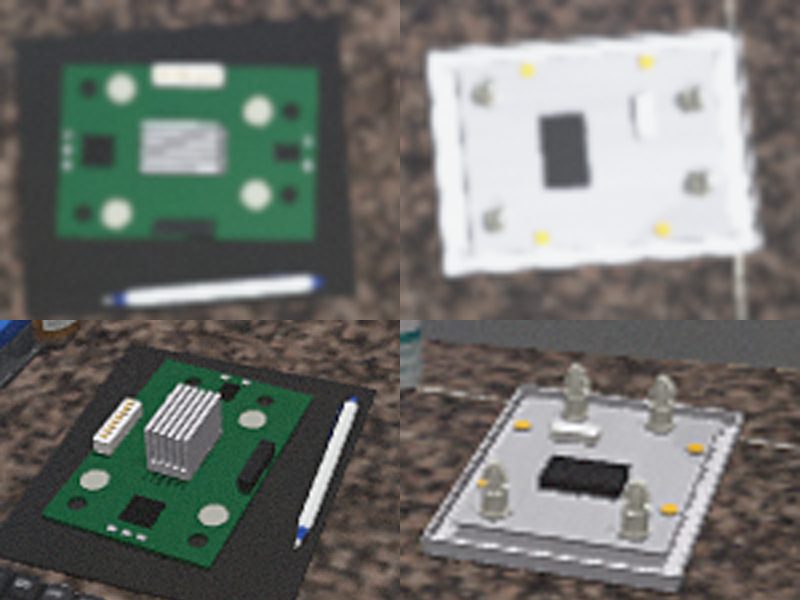

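```bash
cat >> h.py <<'E'
from scipy.optimize import least_squares
def pose(p,L): # p=x,y,z,yaw
    c,s=np.cos(p[3]),np.sin(p[3]); L=np.asarray(L,float)
    return np.c_[c*L[:,0]-s*L[:,1]+p[0], s*L[:,0]+c*L[:,1]+p[1], L[:,2]+p[2]]
def fit(obs,p0,fixz=None): # obs: list of (cam, local pt, uv)
    def r(p):
        q=np.array(p) if fixz is None else np.array([p[0],p[1],fixz,p[2]])
        return np.concatenate([(proj(n,pose(q,[l]))[0]-uv) for n,l,uv in obs])
    s=least_squares(r,p0,loss='soft_l1'); return s.x,s.fun.reshape(-1,2)
E
cat > f0.py <<'E'
from h import *
print('cams',[(-R.T@t).round(3) for K,R,t in C.values()])
m=1e-3
H={1:(42,68),2:(-42,68),3:(28,-68),4:(-28,-68)}; Pd={k:(x,46*np.sign(y)) for k,(x,y) in H.items()}
T=lambda u,v,ox,oy,k:np.array([(u+.5)/k-.5+ox,(v+.5)/k-.5+oy])
o=[]
for k,uv in {1:(88,88),2:(84,213),3:(290,111),4:(288,194)}.items(): o.append(('top',np.array([*H[k],4])*m,T(*uv,200,185,4)))
for k,uv in {1:(121,88),2:(116,213),3:(258,110),4:(256,194)}.items(): o.append(('top',np.array([*Pd[k],4])*m,T(*uv,200,185,4)))
for k,uv in {1:(77,185),2:(198,221),4:(273,80)}.items(): o.append(('side',np.array([*H[k],4])*m,T(*uv,220,235,8/3)))
for k,uv in {1:(95,160),2:(214,195),4:(252,99)}.items(): o.append(('side',np.array([*Pd[k],4])*m,T(*uv,220,235,8/3)))
x,f=fit(o,[.516,.42,.003,0]); print('board',x.round(4),np.degrees(x[3]),'\n',f.round(1).tolist())
o=[]
for l,uv in {(75,105):(32,52),(75,-105):(335,33),(-75,-105):(357,245),(-75,105):(47,272)}.items(): o.append(('top',np.array([*l,12])*m,T(*uv,345,185,4)))
x,f=fit(o,[.51,.03,0],fixz=0); print('tray rim',x.round(4),np.degrees(x[2]),'\n',f.round(1).tolist())
for k,uv in {1:(94,145),2:(235,165),3:(176,45),4:(262,58)}.items(): o.append(('side',np.array([*H[k],44])*m,T(*uv,310,145,4)))
x,f=fit(o,[.51,.03,0],fixz=0); print('tray+tips',x.round(4),np.degrees(x[2]),'\n',f.round(1).tolist())
for u in[(302,125),(438,147)]: print(onz('top',u,.15))
E
python3 f0.py
```

```text
cams [array([0.244, 0.934, 0.523]), array([0.384, 0.228, 1.26 ])]
board [ 0.5149  0.4179  0.0057 -0.0207] -1.187270024201361 
 [[-0.0, -0.0], [-0.3, 0.2], [0.3, 0.0], [0.3, 0.2], [-0.0, 0.1], [0.0, 0.3], [0.1, 0.2], [-0.0, 0.1], [-0.1, -0.7], [0.1, -0.2], [-2.8, 0.1], [-0.2, 0.1], [0.0, 0.3], [0.3, 0.2]]
tray rim [0.5126 0.0291 0.0646] 3.7002583063237715 
 [[-1.5, -0.6], [0.7, -1.5], [1.1, 1.3], [-0.5, 0.5]]
tray+tips [0.5137 0.027  0.0626] 3.5872755568316945 
 [[-0.7, -1.1], [1.5, -1.8], [1.9, 1.0], [0.2, 0.0], [-0.0, 0.9], [0.3, 0.9], [-0.1, 2.4], [-0.0, 1.8]]
[0.73722629 0.26478381 0.15      ]
[ 0.67963924 -0.06395272  0.15      ]
```

```bash
cat >> h.py <<'E'
from scipy.spatial.transform import Rotation as Rn
def to(x,y,z,ang=None):
    o=robot.get_obs(); R=Rn.from_quat(o['ee_rot']).as_matrix()
    a=np.degrees(np.arctan2(R[1,0],R[0,0]))
    print('t',round(o['time_s'],2),'pos',o['tool_pos'].round(4),'ang',a.round(2),'F',o['force'].round(2),'d(tool mm)',(R.T@(np.array([x,y,z])-o['tool_pos'])*1e3).round(1),'' if ang is None else 'yaw %.2f'%(a-ang),'w',round(o['grip_width'],3),'tilt',R[:,2].round(3))
E
python3 - <<'E'
from h import *
for u in[(510,305),(487,290),(462,100),(445,105)]: print(u,onz('top',u,0).round(3),onz('top',u,.3).round(3))
to(.19,-.25,.205,16.66); to(.19,-.25,.205); to(.33,0,.205)
E
```

```text
(510, 305) [ 0.292 -0.274  0.   ] [ 0.314 -0.155  0.3  ]
(487, 290) [ 0.331 -0.216  0.   ] [ 0.344 -0.11   0.3  ]
(462, 100) [ 0.853 -0.176  0.   ] [ 0.742 -0.08   0.3  ]
(445, 105) [ 0.839 -0.128  0.   ] [ 0.731 -0.043  0.3  ]
t 0.1 pos [ 0.1576 -0.5267  0.205 ] ang 16.66 F [0.27 0.43 0.08] d(tool mm) [ 1.103e+02 -2.558e+02  2.000e-01] yaw 0.00 w 1.001 tilt [-0.     0.001 -1.   ]
t 0.1 pos [ 0.1576 -0.5267  0.205 ] ang 16.66 F [0.27 0.43 0.08] d(tool mm) [ 1.103e+02 -2.558e+02  2.000e-01]  w 1.001 tilt [-0.     0.001 -1.   ]
t 0.1 pos [ 0.1576 -0.5267  0.205 ] ang 16.66 F [0.27 0.43 0.08] d(tool mm) [ 316.1 -455.1    0.5]  w 1.001 tilt [-0.     0.001 -1.   ]
```

```bash
python3 -m pendant '[[100,18,-42,0,0],[100,18,-42,0,0],[100,18,-43,0,0],[100,18,-43,0,0],[100,19,-43,0,0],[100,19,-43,0,0],[100,26,-36,0,0],[100,26,-36,0,0],[100,26,-36,0,0],[100,26,-35,0,0],[100,27,-35,0,0],[100,27,-35,0,0]]' 20; python3 -c "
from h import *
to(.515,.418,.205,88.8)"
```

```text
time_s: 1.3
tool_pos: [0.2778, -0.0066, 0.2057]
ee_rot: [0.989, 0.145, 0.001, 0.0]
force: [1.3, -1.4, 0.4]
grip_width: 0.608
grasp_force: 0.0
t 1.3 pos [ 0.2778 -0.0066  0.2057] ang 16.66 F [ 1.25 -1.39  0.42] d(tool mm) [ 348.9 -338.8    0.8] yaw -72.14 w 0.608 tilt [ 0.001 -0.    -1.   ]
```

```bash
python3 -m pendant '[[100,35,-34,0,0],[100,35,-34,0,0],[100,35,-34,0,0],[100,35,-34,0,0],[100,35,-34,0,0],[100,35,-34,0,0],[100,35,-34,0,0],[100,35,-34,0,0],[100,34,-33,0,0],[100,35,-34,0,0]]' >/dev/null; python3 -m pendant '[[100,0,0,0,-8],[100,0,0,0,-8],[100,0,0,0,-8],[100,0,0,0,-8],[100,0,0,0,-8],[100,0,0,0,-8],[100,0,0,0,-8],[100,0,0,0,-8],[100,0,0,0,-8],[100,0,0,0,0]]'; python3 -c "
from h import *
import cv2
to(.515,.418,.10,88.8)
t=robot.snapshot('top')[:,:,::-1];s=robot.snapshot('side')[:,:,::-1]
cv2.imwrite('pics/a.png',np.vstack([cv2.resize(t[150:300,170:330],None,fx=3,fy=3)[:300],cv2.resize(s[200:350,180:420],(480,300))]))if 0 else cv2.imwrite('pics/a.png',s)"
```

```text
time_s: 3.3
tool_pos: [0.5148, 0.4165, 0.205]
ee_rot: [0.715, 0.7, -0.0, -0.0]
force: [0.1, -1.5, -0.4]
grip_width: 0.611
grasp_force: 0.0
t 3.3 pos [0.5148 0.4165 0.205 ] ang 88.79 F [ 0.12 -1.47 -0.41] d(tool mm) [  1.5   0.2 105. ] yaw -0.01 w 0.611 tilt [-0.001 -0.    -1.   ]
```

View pics/a.png

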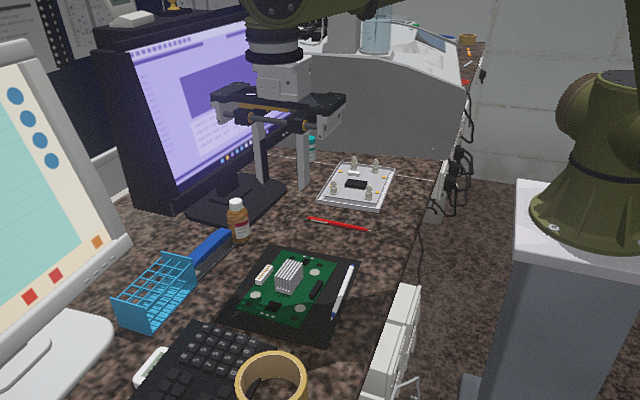

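Side view: the gripper is over the sink at about (287,275) and its fingers end at (268,185) and (303,190), so nothing is in the way. Descending.

```bash
python3 -m pendant '[[100,1.5,0,30,0],[100,0,0,40,0],[100,0,0,40,0],[100,0,0,30,0],[100,0,0,20,0],[100,0,0,10,0],[100,0,0,10,0],[100,0,0,8,0],[100,0,0,0,0],[100,0,0,0,0]]'; python3 -c "
from h import *
to(.515,.418,.0145,88.8)"
```

```text
time_s: 4.4
tool_pos: [0.5152, 0.4183, 0.0181]
ee_rot: [0.715, 0.699, 0.0, 0.0]
force: [0.5, -0.4, 0.1]
grip_width: 0.607
grasp_force: 0.0
t 4.4 pos [0.5152 0.4183 0.0181] ang 88.64 F [ 0.46 -0.43  0.06] d(tool mm) [-0.3 -0.2  3.6] yaw -0.16 w 0.607 tilt [ 0.001  0.001 -1.   ]
```

```bash
python3 -m pendant '[[100,0,0,3,0],[255,0,0,0,0],[255,0,0,0,0],[255,0,0,0,0],[255,0,0,0,0],[255,0,0,0,0],[255,0,0,0,0],[255,0,0,0,0]]' 15; python3 -m pendant '[[255,0,0,-3,0],[255,0,0,-10,0],[255,0,0,-20,0],[255,0,0,-30,0],[255,0,0,-30,0],[255,0,0,0,0],[255,0,0,0,0]]'; python3 -c "
from h import *
to(.5135,.028,.1,93.6)
t=robot.snapshot('top')[:,:,::-1];s=robot.snapshot('side')[:,:,::-1]
cv2.imwrite('pics/b.png',np.hstack([cv2.resize(t[160:310,180:310],None,fx=3,fy=3),cv2.resize(s[150:300,180:310],None,fx=3,fy=3)]))"
```

```text
time_s: 5.2
tool_pos: [0.515, 0.4181, 0.0146]
ee_rot: [0.715, 0.699, 0.0, 0.0]
force: [0.2, -1.2, 1.6]
grip_width: 0.316
grasp_force: 15.0
time_s: 5.9
tool_pos: [0.5149, 0.418, 0.1074]
ee_rot: [0.715, 0.699, 0.0, 0.0]
force: [-0.1, -0.7, -2.9]
grip_width: 0.316
grasp_force: 15.0
t 5.9 pos [0.5149 0.418  0.1074] ang 88.66 F [-0.08 -0.75 -2.93] d(tool mm) [-389.9    7.8    7.3] yaw -4.94 w 0.316 tilt [ 0.  0. -1.]
```

View pics/b.png

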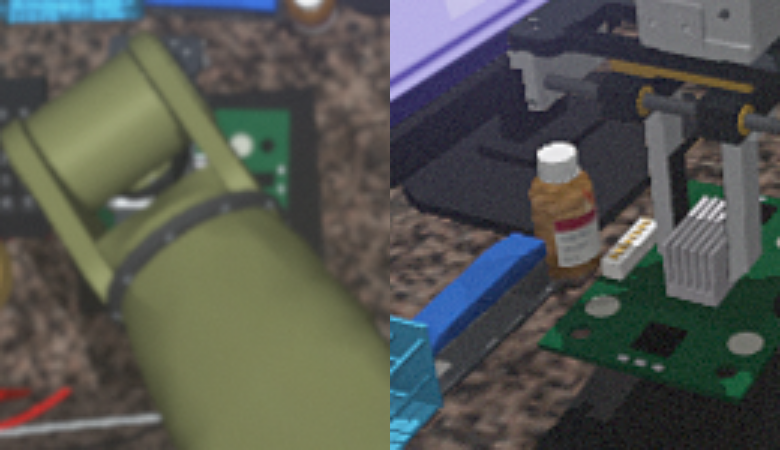

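The side crop shows the board level in the grip and lifted clear; the top view of it is blocked by the arm. I need a better tray measurement before placing it.

```bash
python3 -c "
from h import *
ts=[];ss=[]
for i in range(3): ts.append(robot.snapshot('top').astype(float));ss.append(robot.snapshot('side').astype(float))
t=np.mean(ts,0)[:,:,::-1];s=np.mean(ss,0)[:,:,::-1]
cv2.imwrite('pics/tm.png',t);cv2.imwrite('pics/sm.png',s)
a=cv2.resize(t[185:260,345:445],None,fx=4,fy=4,interpolation=cv2.INTER_CUBIC);b=cv2.resize(s[150:220,310:410],None,fx=4,fy=4,interpolation=cv2.INTER_CUBIC)
ov=np.vstack([a,b]).clip(0,255).astype(np.uint8)
ov=cv2.resize(ov,None,fx=1,fy=1)
t2=np.hstack([cv2.resize(t[185:260,345:445],None,fx=8,fy=8,interpolation=cv2.INTER_CUBIC)])
cv2.imwrite('pics/c1.png',t2.clip(0,255));cv2.imwrite('pics/c2.png',cv2.resize(s[147:222,310:410],None,fx=8,fy=8,interpolation=cv2.INTER_CUBIC).clip(0,255))"
```

```text
[ WARN:0@7.976] global loadsave.cpp:1063 imwrite_ Unsupported depth image for selected encoder is fallbacked to CV_8U.
```

View pics/c1.png

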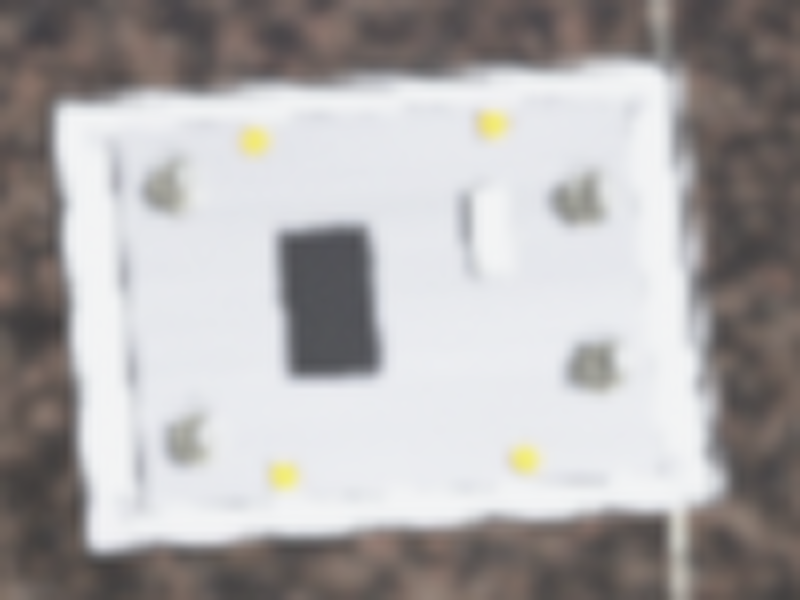

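View pics/c2.png

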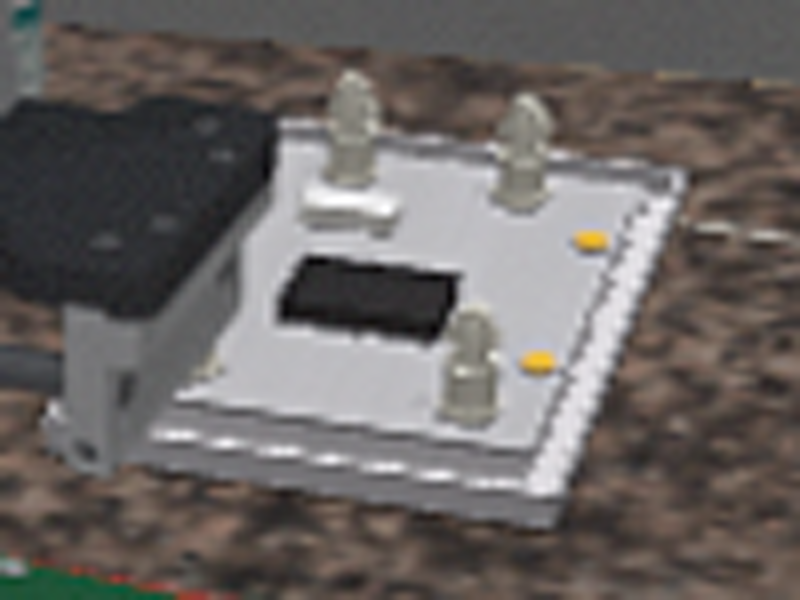

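Top tray crop: the posts are at about (168,186), (187,440), (580,200) and (595,365). Side crop: the tips are at (472,310), (527,95) and (352,72). Post 1 is hidden there, so I take it from the earlier picture. I'll fit the tray to these.

```bash
cat > f1.py <<'E'
from h import *
m=1e-3
H={1:(42,68),2:(-42,68),3:(28,-68),4:(-28,-68)}
T=lambda u,v,ox,oy,k:np.array([(u+.5)/k-.5+ox,(v+.5)/k-.5+oy])
t=cv2.imread('pics/tm.png').astype(float).sum(2)
tp={}
for k,(u,v) in {1:(168,186),2:(187,440),3:(580,200),4:(595,365)}.items():
    c=T(u,v,345,185,8); x0,y0=np.round(c).astype(int); w=t[y0-4:y0+5,x0-4:x0+5]; d=np.clip(np.percentile(w,75)-60-w,0,None)
    yy,xx=np.mgrid[y0-4:y0+5,x0-4:x0+5]; tp[k]=np.array([(d*xx).sum(),(d*yy).sum()])/d.sum(); print(k,c.round(2),tp[k].round(2))
sd={2:T(472,310,310,147,8),3:T(352,72,310,147,8),4:T(527,95,310,147,8),1:T(94,145,310,145,4)}
def res(p,full=False):
    x,y,yaw,d,mid=p; r=[]
    for k in H:
        l=np.array([*H[k],0])*m
        r.append(proj('top',pose([x,y,.026+d+mid,yaw],[l]))[0]-tp[k])
        r.append(proj('side',pose([x,y,.044+d,yaw],[l]))[0]-sd[k])
    return np.concatenate(r+[[ (mid-.006)/.006, d/.006]])
s=least_squares(res,[.513,.028,.06,0,.006],loss='soft_l1'); J=s.jac; cov=np.linalg.inv(J.T@J)
print(s.x.round(4),np.degrees(s.x[2]),'sd@1px/0.4',(0.4*np.sqrt(np.diag(cov))).round(4)); print(s.fun[:-2].reshape(-1,4).round(2))
# top only
f=lambda p:np.concatenate([proj('top',pose([p[0],p[1],.032,p[2]],[np.array([*H[k],0])*m]))[0]-tp[k] for k in H])
s=least_squares(f,[.513,.028,.06]); print('top only',s.x.round(4),np.degrees(s.x[2]))
E
python3 f1.py
```

```text
1 [365.56 207.81] [364.9  208.35]
2 [367.94 239.56] [367.5  239.86]
3 [417.06 209.56] [416.71 209.75]
4 [418.94 230.19] [418.58 230.34]
[0.5105 0.0355 0.0653 0.009  0.0034] 3.743273711653753 sd@1px/0.4 [0.0005 0.0007 0.0053 0.0008 0.0025]
[[-0.38 -0.63  0.05 -0.68]
 [-0.15 -0.09  0.66 -0.15]
 [ 0.06 -0.58  0.15  1.06]
 [ 0.4   0.14  0.08  0.83]]
top only [0.5104 0.0345 0.0663] 3.799716579027211
```

```bash
python3 -m pendant '[[255,-20,1,0,0],[255,-35,1,0,0],[255,-45,1,0,0],[255,-45,1,0,0],[255,-45,1,0,0],[255,-45,1,0,0],[255,-45,1,0,0],[255,-45,1,0,0],[255,-35,1,0,0],[255,-25,1,0,0],[255,0,0,0,-5],[255,0,0,0,0]]'; python3 -m pendant '[[255,0,0,10,0],[255,0,0,10,0],[255,0,0,10,0],[255,0,0,0,0],[255,0,0,0,0]]'; python3 -c "
from h import *
to(.511,.033,.0766,93.7)
t=np.mean([robot.snapshot('top').astype(float) for i in range(3)],0)[:,:,::-1];s=np.mean([robot.snapshot('side').astype(float) for i in range(3)],0)[:,:,::-1]
cv2.imwrite('pics/t3.png',t.astype(np.uint8));cv2.imwrite('pics/s3.png',s.astype(np.uint8))
R=lambda i,k:cv2.resize(i,None,fx=k,fy=k,interpolation=cv2.INTER_CUBIC).clip(0,255)
cv2.imwrite('pics/d.png',np.hstack([R(t[180:280,340:440],4),R(s[120:220,310:410],4)]).astype(np.uint8))"
```

```text
time_s: 7.5
tool_pos: [0.516, 0.0323, 0.1075]
ee_rot: [0.684, 0.729, 0.0, 0.0]
force: [0.4, -0.4, -3.2]
grip_width: 0.319
grasp_force: 15.0
time_s: 8.0
tool_pos: [0.5158, 0.0331, 0.0771]
ee_rot: [0.684, 0.729, -0.0, -0.0]
force: [-0.8, 0.3, -3.5]
grip_width: 0.315
grasp_force: 15.0
t 8.0 pos [0.5158 0.0331 0.0771] ang 93.66 F [-0.8   0.34 -3.54] d(tool mm) [ 0.2 -4.8  0.5] yaw -0.04 w 0.315 tilt [-0.001  0.    -1.   ]
```

View pics/d.png

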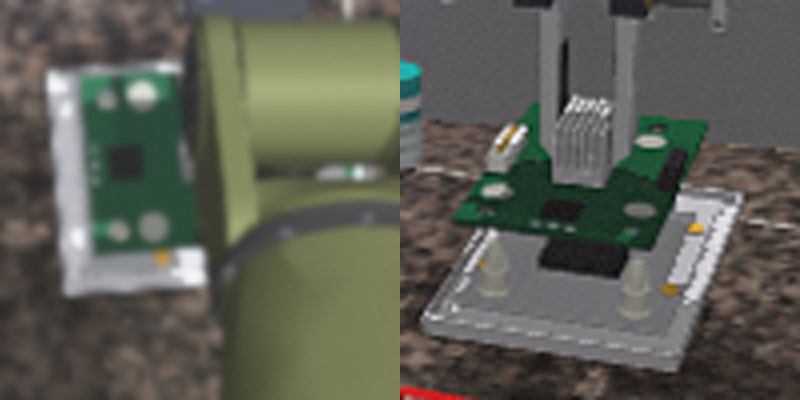

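Here the board hovers over the tray. In the top half, pads 1 and 2 are at (142,95) and (153,227), with the holes at (108,100) and (119,231). In the side half, post tips 1 and 2 are at (493,238) and (636,250). I'll calibrate out the local camera bias using the known board pose, then refit the posts.

```bash
cat > f2.py <<'E'
from f1 import *
bp=[.5158,.0331,.0771-.0116,np.radians(3.66)]
P={k:(x,46*np.sign(y)) for k,(x,y) in H.items()}
B={'top':[],'side':[]}
for n,ob in (('top',{('p',1):(142,95),('p',2):(153,227),('h',1):(108,100),('h',2):(119,231)}),('side',{('p',1):(96,190),('p',2):(241,210),('p',4):(251,141)})):
    for (a,k),uv in ob.items():
        q=proj(n,pose(bp,[np.array([*(P if a=='p' else H)[k],4])*m]))[0]
        o=T(*uv,340 if n=='top' else 310,180 if n=='top' else 120,4); B[n].append(o-q); print(n,a,k,(o-q).round(2))
b={n:np.mean(v,0) for n,v in B.items()}; print(b)
for k in (1,2): print('tip now',{1:T(93,238,310,120,4),2:T(236,250,310,120,4)}[k],'before',sd[k])
def res2(p,we=1):
    x,y,yaw,d,mid=p; r=[]
    for k in H:
        l=np.array([*H[k],0])*m
        r.append(proj('top',pose([x,y,.026+d+mid,yaw],[l]))[0]+b['top']-te[k])
        r.append(proj('side',pose([x,y,.044+d,yaw],[l]))[0]+b['side']-sd[k])
    return np.concatenate(r+[[(mid-.006)/.006,d/.006]])
for te in (tp,{1:T(168,186,345,185,8),2:T(187,440,345,185,8),3:T(580,200,345,185,8),4:T(595,365,345,185,8)}):
    s=least_squares(res2,[.513,.03,.06,0,.006],loss='soft_l1'); print(s.x.round(4),np.degrees(s.x[2])); print(s.fun[:-2].reshape(-1,4).round(2))
E
python3 f2.py | tail -22
```

```text
[ 0.4   0.14  0.08  0.83]]
top only [0.5104 0.0345 0.0663] 3.799716579027211
top p 1 [-0.09  0.01]
top p 2 [-0.3   0.19]
top h 1 [0.   0.64]
top h 2 [-0.13  0.56]
side p 1 [-0.45 -1.63]
side p 2 [ 0.21 -1.31]
side p 4 [ 0.16 -1.27]
{'top': array([-0.12804358,  0.35122756]), 'side': array([-0.02577258, -1.40254891])}
tip now [332.875 179.125] before [333.125 180.875]
tip now [368.625 182.125] before [368.5625 185.3125]
[0.5111 0.0346 0.0649 0.005  0.0045] 3.7182154137701184
[[-0.27 -0.37 -0.09 -0.75]
 [-0.06  0.09  0.4  -0.19]
 [ 0.05 -0.3  -0.01  0.93]
 [ 0.37  0.36 -0.15  0.71]]
[0.5117 0.0333 0.0626 0.0043 0.0047] 3.584639105750992
[[-0.42 -0.1  -0.19 -0.81]
 [-0.05  0.11  0.22 -0.22]
 [ 0.19 -0.26 -0.01  0.93]
 [ 0.45  0.37 -0.2   0.73]]
```

```bash
python3 -m pendant '[[255,0.6,-4.5,0,0],[255,0,0,5,0],[255,0,0,5,0],[255,0,0,4,0],[255,0,0,0,0],[255,0,0,0,0]]'; python3 -c "
from h import *
to(.5114,.034,.06,93.65)
t=np.mean([robot.snapshot('top').astype(float) for i in range(3)],0)[:,:,::-1];s=np.mean([robot.snapshot('side').astype(float) for i in range(3)],0)[:,:,::-1]
R=lambda i,k:cv2.resize(i,None,fx=k,fy=k,interpolation=cv2.INTER_CUBIC).clip(0,255)
cv2.imwrite('pics/e.png',np.hstack([R(t[190:250,350:400],8),R(s[140:200,315:365],8)]).astype(np.uint8))"
```

```text
time_s: 8.9
tool_pos: [0.5114, 0.0332, 0.0633]
ee_rot: [0.684, 0.729, -0.0, -0.0]
force: [-0.1, 0.8, -3.0]
grip_width: 0.319
grasp_force: 15.0
t 8.9 pos [0.5114 0.0332 0.0633] ang 93.66 F [-0.12  0.76 -2.99] d(tool mm) [0.8 0.  3.3] yaw 0.01 w 0.319 tilt [-0.  0. -1.]
```

View pics/e.png

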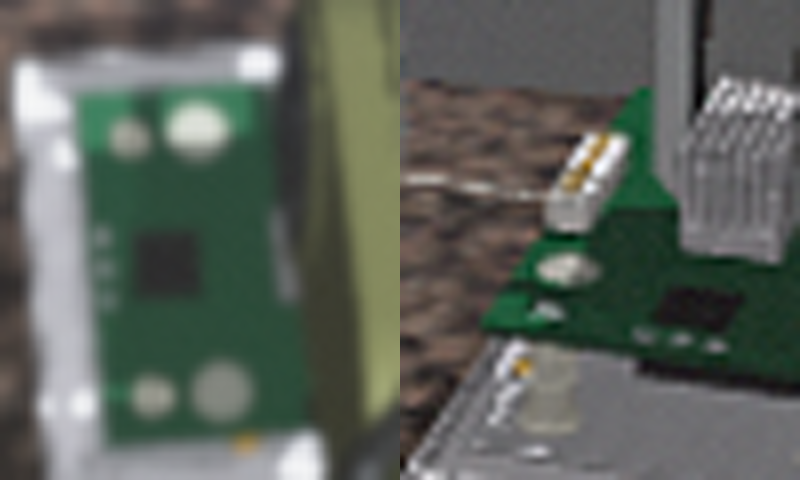

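The holes at (130,135) and (153,395) show the light posts behind them. In the side half, post 1 (u≈550) stands directly under hole 1 (u≈546). They line up, so I'll lower by feel.

```bash
python3 -m pendant '[[255,0.4,0,2,0],[255,0,0,1,0],[255,0,0,0,0]]'; python3 -m pendant '[[255,0,0,2,0],[255,0,0,0,0]]'; python3 -m pendant '[[255,0,0,2,0],[255,0,0,0,0]]'
```

```text
time_s: 9.5
tool_pos: [0.5113, 0.0337, 0.0602]
ee_rot: [0.684, 0.729, -0.0, -0.0]
force: [0.2, -0.3, -2.8]
grip_width: 0.32
grasp_force: 15.0
time_s: 9.7
tool_pos: [0.5117, 0.0336, 0.059]
ee_rot: [0.684, 0.729, 0.0, 0.0]
force: [-2.6, 0.2, 6.4]
grip_width: 0.316
grasp_force: 15.0
time_s: 9.9
tool_pos: [0.5118, 0.0336, 0.0579]
ee_rot: [0.684, 0.729, 0.0, 0.0]
force: [-8.2, 0.0, 17.4]
grip_width: 0.316
grasp_force: 15.0
```

```bash
cat > ft.py <<'E'
from rig import robot
o=robot.get_obs();print(o['time_s'],o['tool_pos'].round(4),o['force'].round(2),o['ft_torque'].round(3))
E
python3 ft.py; python3 -m pendant '[[255,0,0,-2,0],[255,0,0,-3,0],[255,0,0,0,0]]'>/dev/null;python3 ft.py;python3 -m pendant '[[255,0,0,2,0],[255,0,0,1.3,0],[255,0,0,0,0]]'>/dev/null;python3 ft.py
```

```text
9.9 [0.5118 0.0336 0.0579] [-8.230e+00  1.000e-02  1.735e+01] [-0.14   1.469 -0.011]
10.2 [0.5115 0.0337 0.0617] [ 0.17 -0.19 -2.76] [-0.085 -0.091  0.021]
10.5 [0.5115 0.0336 0.0583] [-2.62 -0.19  3.51] [-0.021  0.405 -0.002]
```

```bash
python3 -m pendant '[[255,0,0,-3,0],[255,0,-3,0,0],[255,0,0,0,0]]'>/dev/null;python3 ft.py;python3 -m pendant '[[255,0,0,2,0],[255,0,0,2,0],[255,0,0,0,0]]'>/dev/null;python3 ft.py;python3 -m pendant '[[255,0,0,1.5,0],[255,0,0,0,0]]'>/dev/null;python3 ft.py
```

```text
10.8 [0.508  0.0334 0.061 ] [ 0.23  0.87 -2.93] [-0.031 -0.124 -0.003]
11.1 [0.5086 0.0335 0.0579] [-5.48  0.1  12.62] [-0.1    1.042 -0.008]
11.3 [0.5087 0.0334 0.057 ] [-9.61 -0.75 18.68] [-0.139  1.586 -0.032]
```

The contact height didn't change after a 3 mm shift in x, so the tips are probably on the board's underside and the tray's y estimate is off. The dark post blobs in the top view may be shading. Refitting with the rim edges and the side view at d = 4 mm.

```bash
python3 -m pendant '[[255,0,0,-4,0],[255,0,0,-4,0],[255,0,0,0,0]]' >/dev/null; cat > f3.py <<'E'
import io,contextlib
with contextlib.redirect_stdout(io.StringIO()):
    from f2 import *
# side tips only
for d in (.002,.004):
  for kk in ((1,2,3,4),(1,2),(3,4)):
    f=lambda p:np.concatenate([proj('side',pose([p[0],p[1],.044+d,p[2]],[np.array([*H[k],0])*m]))[0]+b['side']-sd[k] for k in kk])
    s=least_squares(f,[.511,.03,.06]); print('side tips',d,kk,s.x.round(4),np.degrees(s.x[2]).round(2),s.fun.round(2))
# top rim edges by gradient on the mean picture: sample lines along edges
t=cv2.GaussianBlur(cv2.imread('pics/tm.png'),(3,3),0).astype(float).min(2)
def edge(p,nm,lx,ly,z):
    # search along outward normal for half-height crossing bright->dark
    n=np.array([np.sign(lx) if nm=='x' else 0, np.sign(ly) if nm=='y' else 0,0])
    e=[]
    for w in np.linspace(-.7,.7,29):
        l=np.array([lx if nm=='x' else w*75, ly if nm=='y' else w*105, z])*m
        off=np.arange(-10,14,.25)
        uv=proj('top',pose([p[0],p[1],0,p[2]],[l+n*o*m for o in off]))+b['top']
        v=cv2.remap(t.astype(np.float32),uv[:,0].astype(np.float32)[None],uv[:,1].astype(np.float32)[None],1)[0]
        i=np.where(v<150)[0]; e.append(off[i[0]] if len(i) else np.nan)
    return np.nanmedian(e),np.nanpercentile(e,25),np.nanpercentile(e,75)
for z in (0,12):
  for a in (('x',75,0),('x',-75,0),('y',0,105),('y',0,-105)): print('rim z',z,a,edge([.5114,.0335,.0637],*a,z))
E
python3 f3.py
```

```text
side tips 0.002 (1, 2, 3, 4) [0.513  0.0286 0.0635] 3.64 [ 0.   -0.93  0.23 -0.39  0.01  0.92 -0.27  0.71]
side tips 0.002 (1, 2) [0.5136 0.0317 0.0826] 4.73 [-0.25 -0.14  0.24  0.1 ]
side tips 0.002 (3, 4) [0.5143 0.0239 0.0605] 3.47 [ 0.19  0.12 -0.19 -0.09]
side tips 0.004 (1, 2, 3, 4) [0.5119 0.0323 0.0639] 3.66 [-0.09 -0.9   0.29 -0.34 -0.02  0.86 -0.21  0.65]
side tips 0.004 (1, 2) [0.5123 0.0351 0.0798] 4.57 [-0.31 -0.18  0.3   0.13]
side tips 0.004 (3, 4) [0.5134 0.028  0.0574] 3.29 [ 0.15  0.09 -0.15 -0.08]
rim z 0 ('x', 75, 0) (np.float64(4.25), np.float64(3.5), np.float64(4.75))
rim z 0 ('x', -75, 0) (np.float64(0.0), np.float64(-0.5), np.float64(0.25))
rim z 0 ('y', 0, 105) (np.float64(-4.75), np.float64(-5.25), np.float64(-4.5))
rim z 0 ('y', 0, -105) (np.float64(7.75), np.float64(6.75), np.float64(8.5))
rim z 12 ('x', 75, 0) (np.float64(2.25), np.float64(1.5), np.float64(2.75))
rim z 12 ('x', -75, 0) (np.float64(0.25), np.float64(-0.25), np.float64(0.5))
rim z 12 ('y', 0, 105) (np.float64(-3.75), np.float64(-4.25), np.float64(-3.5))
rim z 12 ('y', 0, -105) (np.float64(4.5), np.float64(4.0), np.float64(5.75))
```

The rim's width and length now match when its centre is at about (0.5125, 0.0291), and the side tips agree. So y was off by about 4 mm.

```bash
python3 -c "
from h import *
to(.5125,.0291,.0615,93.7)"; python3 -m pendant '[[255,-4.4,4.3,0,0],[255,0,0,1,0],[255,0,0,0,0],[255,0,0,0,0]]' >/dev/null; python3 -c "
from h import *
to(.5125,.0291,.0615,93.7)"
```

```text
t 11.6 pos [0.5087 0.0335 0.064 ] ang 93.66 F [ 0.58 -0.35 -4.  ] d(tool mm) [-4.6  3.6  2.5] yaw -0.04 w 0.321 tilt [ 0.001  0.    -1.   ]
t 12.0 pos [0.5129 0.0293 0.0624] ang 93.66 F [-0.68 -0.13 -3.75] d(tool mm) [-0.2 -0.4  0.9] yaw -0.04 w 0.313 tilt [-0.001  0.    -1.   ]
```

```bash
python3 -m pendant '[[255,0,0,2,0],[255,0,0,2,0],[255,0,0,0,0]]'>/dev/null;python3 ft.py;python3 -m pendant '[[255,0,0,1.5,0],[255,0,0,0,0]]'>/dev/null;python3 ft.py;python3 -m pendant '[[255,0,0,1.5,0],[255,0,0,0,0]]'>/dev/null;python3 ft.py
```

```text
12.3 [0.5128 0.0294 0.0583] [-0.45 -0.04 -3.02] [-0.07  -0.065  0.036]
12.5 [0.5129 0.0294 0.057 ] [-0.35  0.37 -3.12] [-0.055 -0.067  0.031]
12.7 [0.5129 0.0293 0.0555] [ 0.5  -0.6  -3.47] [-0.081 -0.108 -0.017]
```

No contact at the earlier height, so the noses are in the holes. Continuing down.

```bash
for i in 1 2 ; do python3 -m pendant '[[255,0,0,1.5,0],[255,0,0,0,0]]'>/dev/null;python3 ft.py; done; python3 -m pendant '[[255,0,0,1.0,0],[255,0,0,0,0]]'>/dev/null;python3 ft.py
```

```text
12.9 [0.5129 0.0293 0.054 ] [ 0.86 -0.76 -3.22] [-0.086 -0.091 -0.04 ]
13.1 [0.5129 0.0293 0.0525] [ 1.   -0.91 -3.4 ] [-0.011 -0.117 -0.025]
13.3 [0.5129 0.0293 0.0516] [ 1.11  0.4  -3.  ] [ 0.025 -0.168 -0.003]
```

```bash
python3 -m pendant '[[255,0,0,1.0,0],[255,0,0,0,0]]'>/dev/null;python3 ft.py
```

```text
13.5 [0.513  0.0293 0.0506] [-0.58 -0.13 -2.7 ] [-0.107 -0.012  0.013]
```

```bash
for i in 1; do python3 -m pendant '[[255,0,0,1.0,0],[255,0,0,0,0]]'>/dev/null;python3 ft.py; python3 -m pendant '[[255,0,0,1.0,0],[255,0,0,0,0]]'>/dev/null;python3 ft.py;done
```

```text
13.7 [0.5131 0.0292 0.0499] [-2.42 -1.21  1.78] [-0.206  0.44  -0.01 ]
13.9 [0.5132 0.0292 0.0493] [-4.04 -2.51  7.19] [-0.449  0.765 -0.017]
```

```bash
python3 -m pendant '[[255,-0.5,0,-0.8,0],[255,0,0,0,0],[100,0,0,0,0],[100,0,0,0,0],[100,0,0,0,0],[100,0,0,0,0],[100,0,0,0,0]]'; python3 -m pendant '[[100,0,0,-20,0],[100,0,0,-30,0],[100,0,0,-20,0],[100,0,0,0,0],[100,0,0,0,0]]'>/dev/null; python3 -c "
from h import *
to(.5125,.0291,.1,93.7)
t=np.mean([robot.snapshot('top').astype(float) for i in range(3)],0)[:,:,::-1];s=np.mean([robot.snapshot('side').astype(float) for i in range(3)],0)[:,:,::-1]
R=lambda i,k:cv2.resize(i,None,fx=k,fy=k,interpolation=cv2.INTER_CUBIC).clip(0,255)
cv2.imwrite('pics/sB.png',s.astype(np.uint8))
cv2.imwrite('pics/g.png',np.hstack([R(t[190:265,350:400],6),R(s[145:220,313:396],6)]).astype(np.uint8))"
```

```text
time_s: 14.6
tool_pos: [0.513, 0.0288, 0.0494]
ee_rot: [0.684, 0.729, -0.0, -0.0]
force: [0.7, 0.3, -0.5]
grip_width: 0.607
grasp_force: 0.0
t 15.1 pos [0.5129 0.0288 0.119 ] ang 93.66 F [-0.24 -0.27 -0.27] d(tool mm) [ 0.3 -0.3 19. ] yaw -0.04 w 0.61 tilt [-0.  0. -1.]
```

View pics/g.png

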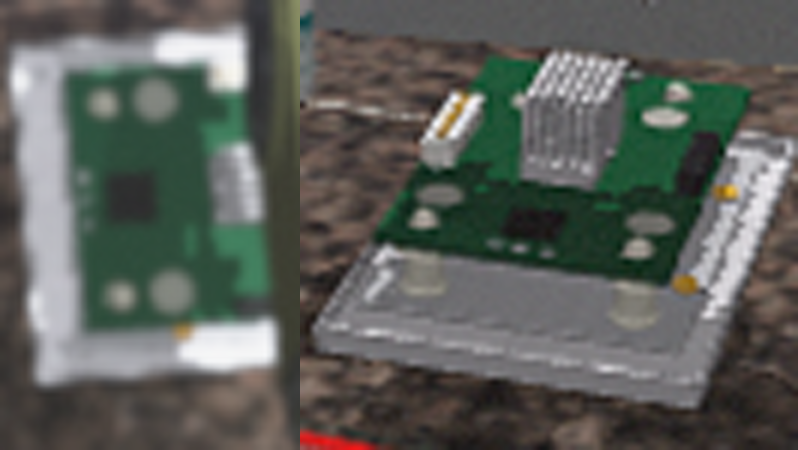

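Noses 1 and 2 stand up through holes 1 and 2 at (424,216) and (637,248), nose 4 shows at (678,92), and the board hangs level. Next I press the pads with the fingers shut, starting with pad 1.

```bash
python3 -m pendant '[[255,23,21,0,0],[255,23,21,0,0],[255,0,0,20,0],[255,0,0,20,0],[255,0,0,15,0],[255,0,0,10,0],[255,0,0,5,0],[255,0,0,0,0],[255,0,0,0,0]]';python3 -m pendant '[[255,0,0,2,0],[255,0,0,0,0]]'>/dev/null;python3 ft.py;python3 -m pendant '[[255,0,0,2,0],[255,0,0,0,0]]'>/dev/null;python3 ft.py
```

```text
time_s: 16.3
tool_pos: [0.5523, 0.0774, 0.0501]
ee_rot: [0.684, 0.729, 0.0, 0.0]
force: [-0.3, -0.3, 0.0]
grip_width: 0.005
grasp_force: 0.0
16.5 [0.5521 0.0774 0.0477] [ 0.22 -0.65  0.35] [-0.064 -0.108 -0.018]
16.7 [0.5519 0.0774 0.0453] [ 0.54 -0.39  0.7 ] [-0.081 -0.071 -0.035]
```

```bash
for a in 1; do python3 -m pendant '[[255,0,0,1,0],[255,0,0,0,0]]'>/dev/null;python3 ft.py;python3 -m pendant '[[255,0,0,1,0],[255,0,0,0,0]]'>/dev/null;python3 ft.py;python3 -m pendant '[[255,0,0,1,0],[255,0,0,0,0]]'>/dev/null;python3 ft.py; done
```

```text
16.9 [0.552  0.0774 0.0444] [-0.33  0.03 -0.47] [-0.095 -0.041 -0.016]
17.1 [0.5521 0.0774 0.0436] [0.06 0.07 2.19] [-0.12   0.006  0.029]
17.3 [0.5522 0.0774 0.0427] [-1.13  0.44  4.15] [-0.064  0.056 -0.025]
```

```bash
python3 -m pendant '[[255,0,0,1,0],[255,0,0,0,0]]'>/dev/null;python3 ft.py;python3 -m pendant '[[255,0,0,1,0],[255,0,0,0,0]]'>/dev/null;python3 ft.py;python3 -m pendant '[[255,0,0,0.8,0],[255,0,0,0,0]]'>/dev/null;python3 ft.py; 
```

```text
17.5 [0.5523 0.0774 0.0419] [-0.67  0.34  5.47] [-0.116  0.094  0.034]
17.7 [0.5521 0.0774 0.0406] [ 1.23 -0.59 -0.79] [-0.072 -0.139 -0.021]
17.9 [0.5521 0.0774 0.0397] [ 0.39 -0.3   2.99] [-0.09  -0.184  0.014]
```

```bash
python3 -m pendant '[[255,0,0,-12,0],[255,0,-28,0,0],[255,0,-28,0,0],[255,0,-28,0,0],[255,0,0,5,0],[255,0,0,2,0],[255,0,0,0,0]]'>/dev/null;python3 ft.py; for a in 1; do python3 -m pendant '[[255,0,0,1.2,0],[255,0,0,0,0]]'>/dev/null;python3 ft.py;python3 -m pendant '[[255,0,0,1.2,0],[255,0,0,0,0]]'>/dev/null;python3 ft.py;python3 -m pendant '[[255,0,0,1,0],[255,0,0,0,0]]'>/dev/null;python3 ft.py; done
```

```text
18.6 [0.4689 0.0721 0.0447] [ 0.14 -0.77  1.17] [-0.025  0.074  0.02 ]
18.8 [0.4687 0.0721 0.0435] [0.3  0.15 3.07] [-0.089 -0.169 -0.001]
19.0 [0.4687 0.0721 0.0424] [-0.47 -0.18  3.86] [-0.148 -0.092  0.004]
19.2 [0.4684 0.072  0.0413] [0.44 0.77 0.08] [-0.031 -0.083  0.03 ]
```

```bash
for a in 1; do python3 -m pendant '[[255,0,0,1.2,0],[255,0,0,0,0]]'>/dev/null;python3 ft.py;python3 -m pendant '[[255,0,0,1,0],[255,0,0,0,0]]'>/dev/null;python3 ft.py;python3 -m pendant '[[255,0,0,0.8,0],[255,0,0,0,0]]'>/dev/null;python3 ft.py; done
```

```text
19.4 [0.4683 0.072  0.0399] [ 0.45 -0.08  1.28] [-0.116 -0.215  0.006]
19.6 [0.4683 0.0721 0.0391] [-0.32 -0.89  2.91] [-0.135 -0.126  0.038]
19.8 [0.4683 0.0721 0.0383] [ 0.38 -0.27  3.56] [-0.086 -0.1   -0.021]
```

```bash
python3 -m pendant '[[255,0,0,-25,0],[255,-30,5,0,0],[255,-31,5,0,0],[255,-31,4,0,0],[255,0,0,12,0],[255,0,0,5,0],[255,0,0,0,0]]'>/dev/null;python3 ft.py; for a in 1; do python3 -m pendant '[[255,0,0,1.2,0],[255,0,0,0,0]]'>/dev/null;python3 ft.py;python3 -m pendant '[[255,0,0,1.2,0],[255,0,0,0,0]]'>/dev/null;python3 ft.py;python3 -m pendant '[[255,0,0,1,0],[255,0,0,0,0]]'>/dev/null;python3 ft.py; done
```

```text
20.5 [ 0.4871 -0.0181  0.0451] [-0.49 -0.66  0.27] [-0.06  -0.093  0.022]
20.7 [ 0.488  -0.0182  0.0451] [0.13 0.95 1.04] [-0.043 -0.074  0.007]
20.9 [ 0.488  -0.0187  0.0439] [-0.21 -0.01 -0.6 ] [ 0.027 -0.077  0.07 ]
21.1 [ 0.4881 -0.0188  0.0429] [-0.22  0.49  1.06] [ 0.059 -0.06  -0.01 ]
```

```bash
for a in 1; do python3 -m pendant '[[255,0,0,1.2,0],[255,0,0,0,0]]'>/dev/null;python3 ft.py;python3 -m pendant '[[255,0,0,1,0],[255,0,0,0,0]]'>/dev/null;python3 ft.py;python3 -m pendant '[[255,0,0,1,0],[255,0,0,0,0]]'>/dev/null;python3 ft.py; python3 -m pendant '[[255,0,0,0.8,0],[255,0,0,0,0]]'>/dev/null;python3 ft.py;done
```

```text
21.3 [ 0.4882 -0.0189  0.0419] [-0.94  1.25  5.59] [ 0.11   0.088 -0.041]
21.5 [ 0.4883 -0.0189  0.0412] [-1.98  1.02  8.02] [ 0.083  0.254 -0.03 ]
21.7 [ 0.4884 -0.019   0.0403] [-3.55  0.05  8.89] [-0.078  0.367 -0.01 ]
21.9 [ 0.4883 -0.019   0.039 ] [0.73 0.25 2.83] [-0.141 -0.176 -0.015]
```

```bash
python3 -m pendant '[[255,0,0,-12,0],[255,0,28,0,0],[255,0,28,0,0],[255,0,0,4,0],[255,0,0,2,0],[255,0,0,0,0]]'>/dev/null;python3 ft.py; for a in 1; do python3 -m pendant '[[255,0,0,1.2,0],[255,0,0,0,0]]'>/dev/null;python3 ft.py;python3 -m pendant '[[255,0,0,1.2,0],[255,0,0,0,0]]'>/dev/null;python3 ft.py;python3 -m pendant '[[255,0,0,1,0],[255,0,0,0,0]]'>/dev/null;python3 ft.py;python3 -m pendant '[[255,0,0,1,0],[255,0,0,0,0]]'>/dev/null;python3 ft.py; done
```

```text
22.5 [ 0.5428 -0.0153  0.0445] [ 0.27 -0.42  0.27] [-0.019 -0.079 -0.008]
22.7 [ 0.5435 -0.0154  0.0438] [ 0.06  0.28 -0.35] [-0.088 -0.106  0.069]
22.9 [ 0.5438 -0.0153  0.0424] [1.04 0.41 0.62] [-0.05  -0.125 -0.063]
23.1 [ 0.544  -0.0153  0.0418] [-1.57  0.26  4.18] [-0.027  0.23   0.032]
23.3 [ 0.5442 -0.0153  0.0412] [-2.38  1.53  8.36] [0.052 0.452 0.011]
```

```bash
for a in 1; do python3 -m pendant '[[255,0,0,1,0],[255,0,0,0,0]]'>/dev/null;python3 ft.py;python3 -m pendant '[[255,0,0,0.8,0],[255,0,0,0,0]]'>/dev/null;python3 ft.py;python3 -m pendant '[[255,0,0,0.6,0],[255,0,0,0,0]]'>/dev/null;python3 ft.py;done
```

```text
23.5 [ 0.5443 -0.0153  0.0403] [-2.39  1.15 10.73] [ 0.046  0.515 -0.004]
23.7 [ 0.5441 -0.0153  0.039 ] [-0.63  0.51  3.31] [-0.028 -0.041  0.009]
23.9 [ 0.5442 -0.0153  0.0385] [-0.87  0.19  7.11] [0.025 0.203 0.03 ]
```

```bash
for a in 1; do python3 -m pendant '[[255,0,0,1,0],[255,0,0,0,0]]'>/dev/null;python3 ft.py;python3 -m pendant '[[255,0,0,0.8,0],[255,0,0,0,0]]'>/dev/null;python3 ft.py;python3 -m pendant '[[255,0,0,0.6,0],[255,0,0,0,0]]'>/dev/null;python3 ft.py;done
```

```text
24.1 [ 0.5442 -0.0153  0.0375] [-1.45 -0.68  6.02] [-0.066  0.068  0.031]
24.3 [ 0.5442 -0.0154  0.0364] [ 3.05 -0.05  2.39] [-0.094 -0.333 -0.01 ]
24.5 [ 0.5443 -0.0154  0.036 ] [ 1.   -0.52  6.31] [-0.133 -0.184 -0.014]
```

Next pad 1, up past the connector: tool shift (+92, +14).

```bash
python3 -m pendant '[[255,0,0,-25,0],[255,30,5,0,0],[255,31,5,0,0],[255,31,4,0,0],[255,0,0,12,0],[255,0,0,6,0],[255,0,0,3,0],[255,0,0,0,0]]'>/dev/null;python3 ft.py; for a in 1; do python3 -m pendant '[[255,0,0,1.2,0],[255,0,0,0,0]]'>/dev/null;python3 ft.py;python3 -m pendant '[[255,0,0,1.2,0],[255,0,0,0,0]]'>/dev/null;python3 ft.py;python3 -m pendant '[[255,0,0,1,0],[255,0,0,0,0]]'>/dev/null;python3 ft.py;python3 -m pendant '[[255,0,0,0.8,0],[255,0,0,0,0]]'>/dev/null;python3 ft.py; done
```

```text
25.3 [0.5517 0.0764 0.039 ] [-0.79  0.5   1.24] [-0.03  -0.114 -0.075]
25.5 [0.5521 0.0769 0.0386] [ 0.95  1.04 -0.01] [-0.015 -0.103  0.041]
25.7 [0.552  0.0773 0.0373] [ 0.44 -0.6   0.05] [-0.078 -0.07  -0.023]
25.9 [0.552  0.0774 0.0362] [-0.23  0.1  -0.24] [-0.027 -0.105  0.035]
26.1 [0.552  0.0774 0.0354] [ 0.57 -0.16  0.05] [ 0.005 -0.09   0.013]
```

```bash
for a in 1; do python3 -m pendant '[[255,0,0,1,0],[255,0,0,0,0]]'>/dev/null;python3 ft.py;python3 -m pendant '[[255,0,0,1,0],[255,0,0,0,0]]'>/dev/null;python3 ft.py;python3 -m pendant '[[255,0,0,0.8,0],[255,0,0,0,0]]'>/dev/null;python3 ft.py;done
```

```text
26.3 [0.5521 0.0774 0.0346] [-1.77 -0.26  1.26] [-0.02  -0.001 -0.032]
26.5 [0.5522 0.0775 0.0343] [-3.95 -0.68 10.96] [-0.112  0.795 -0.017]
26.7 [0.5523 0.0775 0.0341] [-7.44 -0.35 18.76] [-0.233  1.457  0.012]
```

Pad 1 is hard against its shoulder at 0.034. On to pad 2.

```bash
python3 -m pendant '[[255,0,0,-14,0],[255,0,-28,0,0],[255,0,-28,0,0],[255,0,-28,0,0],[255,0,0,6,0],[255,0,0,3,0],[255,0,0,0,0],[255,0,0,0,0]]'>/dev/null;python3 ft.py; for a in 1; do python3 -m pendant '[[255,0,0,1.2,0],[255,0,0,0,0]]'>/dev/null;python3 ft.py;python3 -m pendant '[[255,0,0,1,0],[255,0,0,0,0]]'>/dev/null;python3 ft.py;python3 -m pendant '[[255,0,0,1,0],[255,0,0,0,0]]'>/dev/null;python3 ft.py;python3 -m pendant '[[255,0,0,0.8,0],[255,0,0,0,0]]'>/dev/null;python3 ft.py; done
```

```text
27.5 [0.4689 0.0721 0.0376] [ 0.37  0.09 -0.15] [-0.065 -0.073 -0.012]
27.7 [0.4684 0.0721 0.0363] [ 0.55  0.54 -0.72] [-0.031 -0.089 -0.034]
27.9 [0.4682 0.0721 0.0354] [ 0.26 -0.03  0.45] [ 0.012 -0.104  0.004]
28.1 [0.4682 0.072  0.0346] [-1.15 -0.11  3.32] [-0.095  0.082 -0.007]
28.3 [0.4683 0.0721 0.0343] [-4.02 -0.6  11.62] [-0.174  0.844  0.019]
```

```bash
python3 -m pendant '[[255,0,0,0.5,0],[255,0,0,0,0]]'>/dev/null;python3 ft.py; python3 -m pendant '[[255,0,0,-25,0],[255,-30,5,0,0],[255,-31,5,0,0],[255,-31,4,0,0],[255,0,0,12,0],[255,0,0,7,0],[255,0,0,2,0],[255,0,0,0,0],[255,0,0,0,0]]'>/dev/null;python3 ft.py; for a in 1; do python3 -m pendant '[[255,0,0,1.2,0],[255,0,0,0,0]]'>/dev/null;python3 ft.py;python3 -m pendant '[[255,0,0,1.2,0],[255,0,0,0,0]]'>/dev/null;python3 ft.py; done
```

```text
28.5 [0.4683 0.0721 0.0342] [-7.53 -0.59 17.51] [-0.228  1.395  0.014]
29.4 [ 0.488  -0.0182  0.0373] [-0.33 -0.62  0.76] [ 0.014 -0.086  0.031]
29.6 [ 0.4882 -0.0186  0.0361] [0.86 1.07 1.03] [ 0.026 -0.098 -0.054]
29.8 [ 0.488  -0.0188  0.0348] [0.16 0.07 0.33] [-0.029 -0.137  0.038]
```

```bash
for a in 1; do python3 -m pendant '[[255,0,0,0.8,0],[255,0,0,0,0]]'>/dev/null;python3 ft.py;python3 -m pendant '[[255,0,0,0.7,0],[255,0,0,0,0]]'>/dev/null;python3 ft.py; python3 -m pendant '[[255,0,0,0.5,0],[255,0,0,0,0]]'>/dev/null;python3 ft.py; done
```

```text
30.0 [ 0.488  -0.0189  0.0341] [-2.58  0.82  4.48] [-0.004  0.18   0.05 ]
30.2 [ 0.4881 -0.0189  0.034 ] [-4.33  0.93 13.01] [ 0.093  0.991 -0.027]
30.4 [ 0.4882 -0.0189  0.0339] [-7.82  1.21 20.3 ] [0.111 1.537 0.082]
```

```bash
python3 -m pendant '[[255,0,0,-12,0],[255,0,28,0,0],[255,0,28,0,0],[255,0,0,6,0],[255,0,0,2,0],[255,0,0,0,0],[255,0,0,0,0]]'>/dev/null;python3 ft.py; for a in 1; do python3 -m pendant '[[255,0,0,1.2,0],[255,0,0,0,0]]'>/dev/null;python3 ft.py;python3 -m pendant '[[255,0,0,1,0],[255,0,0,0,0]]'>/dev/null;python3 ft.py;python3 -m pendant '[[255,0,0,0.6,0],[255,0,0,0,0]]'>/dev/null;python3 ft.py; done
```

```text
31.1 [ 0.5433 -0.0153  0.0368] [-0.71 -0.08  0.51] [-0.026 -0.059  0.013]
31.3 [ 0.5437 -0.0153  0.0357] [-0.66  0.18  1.18] [ 0.011 -0.003 -0.014]
31.5 [ 0.5438 -0.0153  0.0345] [-0.22  0.17 -0.18] [-0.033 -0.064 -0.029]
31.7 [ 0.5439 -0.0153  0.0342] [ 0.26 -0.4   2.67] [ 0.003  0.13  -0.009]
```

```bash
for a in 1; do python3 -m pendant '[[255,0,0,0.8,0],[255,0,0,0,0]]'>/dev/null;python3 ft.py;python3 -m pendant '[[255,0,0,0.6,0],[255,0,0,0,0]]'>/dev/null;python3 ft.py; done
```

```text
31.9 [ 0.544  -0.0153  0.034 ] [-6.13 -0.05 11.01] [0.012 0.985 0.015]
32.1 [ 0.5441 -0.0153  0.0339] [-7.85  0.59 18.16] [0.025 1.537 0.016]
```

```bash
python3 -m pendant '[[255,0,0,-25,0],[255,30,5,0,0],[255,31,5,0,0],[255,31,4,0,0],[255,0,0,12,0],[255,0,0,8,0],[255,0,0,3,0],[255,0,0,0,0],[255,0,0,0,0],[255,0,0,0,0]]'>/dev/null;python3 ft.py; for a in 1; do python3 -m pendant '[[255,0,0,0.6,0],[255,0,0,0,0]]'>/dev/null;python3 ft.py;python3 -m pendant '[[255,0,0,0.8,0],[255,0,0,0,0]]'>/dev/null;python3 ft.py; done
```

```text
33.1 [0.552  0.0767 0.0344] [ 0.76  0.1  -0.28] [-0.041 -0.071  0.028]
33.3 [0.5521 0.0769 0.0341] [-0.97 -2.18  2.86] [-0.462  0.095 -0.019]
33.5 [0.5522 0.077  0.034 ] [-3.93 -3.84 11.89] [-0.777  0.89   0.022]
```

Pad 1 is still down. A final check of pad 2, then retreat.

```bash
python3 -m pendant '[[255,0,0,-14,0],[255,0,-28,0,0],[255,0,-28,0,0],[255,0,-28,0,0],[255,0,0,9,0],[255,0,0,3.4,0],[255,0,0,0,0],[255,0,0,0,0],[255,0,0,0,0]]'>/dev/null;python3 ft.py; for a in 1; do python3 -m pendant '[[255,0,0,0.7,0],[255,0,0,0,0]]'>/dev/null;python3 ft.py;python3 -m pendant '[[255,0,0,0.7,0],[255,0,0,0,0]]'>/dev/null;python3 ft.py; done; python3 -m pendant '[[255,0,0,-10,0],[255,0,0,-40,0],[255,0,0,-50,0],[255,0,0,-40,0],[255,0,0,0,0],[255,0,0,0,0]]'; python3 -c "
from h import *
s=robot.snapshot('side');cv2.imwrite('pics/end.png',s[:,:,::-1])"
```

```text
34.4 [0.4687 0.0721 0.0348] [0.69 0.58 0.11] [-0.041 -0.12  -0.041]
34.6 [0.4684 0.0721 0.0342] [-0.12 -0.27  0.65] [ 0.    -0.144 -0.041]
34.8 [0.4685 0.0721 0.034 ] [-2.96  0.12  9.91] [-0.118  0.408  0.007]
time_s: 35.4
tool_pos: [0.4682, 0.0721, 0.1739]
ee_rot: [0.684, 0.729, 0.001, 0.0]
force: [-0.1, 0.2, -1.0]
grip_width: 0.002
grasp_force: 0.0
```

```bash
python3 -c "
from rig import robot
print(robot.hand_in())"
```

```text
the job is handed in; nothing more can be done
None
```

I refitted the board: it is pressed down at all four standoffs, with every pad ending at the same height (34 mm) against a hard stop. The highest push I read was about 20 N, the arm is backed away, and the job was handed in at about 35 s; I judged the four clicks by touch and did not view a final picture.

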